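# Load the can rack so that the oldest drinks come out first

## Task

Move the four drinks cans from the flat black rubber mat into the sloping wire can rack, one after another and oldest first: the red can goes in first and lies lowest against the stop, then the yellow, then the green, and the blue last and highest, each lying against the one before. Keep their lids towards the front of the rack, the side towards the robot, as they lie on the mat now. Let go of them all and leave the timer, the glass and the pepper mill standing where they are.

Things in the scene. Friction and masses are not known exactly. Their poses are not given: they have to be found in the camera images.
- can_red: red drinks can with bare aluminium ends, a cylinder 53 mm across and 110 mm long, about 0.22 kg, lying on its side in one of the mat's troughs, x along the mat's x; origin on its axis at half length (centre of mass); x axis along the can, lid with pull tab at the -x end; y and z turn as it rolls
- can_yellow: yellow drinks can with bare aluminium ends, a cylinder 53 mm across and 110 mm long, about 0.22 kg, lying on its side in one of the mat's troughs, x along the mat's x; origin on its axis at half length (centre of mass); x axis along the can, lid with pull tab at the -x end; y and z turn as it rolls
- can_green: green drinks can with bare aluminium ends, a cylinder 53 mm across and 110 mm long, about 0.22 kg, lying on its side in one of the mat's troughs, x along the mat's x; origin on its axis at half length (centre of mass); x axis along the can, lid with pull tab at the -x end; y and z turn as it rolls
- can_blue: blue drinks can with bare aluminium ends, a cylinder 53 mm across and 110 mm long, about 0.22 kg, lying on its side in one of the mat's troughs, x along the mat's x; origin on its axis at half length (centre of mass); x axis along the can, lid with pull tab at the -x end; y and z turn as it rolls
- can_mat: black rubber can mat, fixed, 120 mm deep (x), 336 long (y), 4 high; origin on the worktop at the middle of its front long edge, x to the back. Four troughs along x, at x = 60, y = -120, -40, 40, 120 mm, each between two ridges 10 mm high, 19.5 mm either side of its middle. The axis of a can in it is 30.5 mm above the worktop; 27 mm free between cans. Which can lies where changes
- can_rack: open dark wire can rack, fixed, 142 mm wide (x), 290 long (y), rising 10 degrees to +y; origin on the worktop, middle of its front long side, x to the back. Low end (-y) has a 42 mm high stop; side guides 130 apart, 39 mm over the floor. A can laid across it (along x, centre at x 70, z = 88 + 0.172 y mm) rolls down to the stop or next can; full, the centres lie at y -116, -64, -11, 41
- timer: kitchen timer, red over white, round, 63 mm across and 47 mm high, loose; origin under its middle; not to be disturbed
- glass: clear drinking glass, 84 mm across and 89 mm high, loose, upright; origin under its middle; not to be disturbed
- pepper_mill: dark wooden pepper mill, 58 mm across and 170 mm high, loose, upright; origin under its middle; not to be disturbed
Not all that is in view belongs to the job. What is shaped like the can_red but purple is not meant.

How it is judged:
By the outcome, as a careful person would: the job done as asked, in the order asked, and still so for the second after the job is handed in, with the robot touching nothing.
It also fails if it takes over 102 s, if anything falls off the work surface, if the arm or the gripper's body presses on something with over 40 N, if the wrist force passes 120 N, or if a joint passes its speed limit or range.

## Robot

A 6-joint arm with a two-finger parallel gripper is mounted at the origin on the work surface; the furniture and walls round the work are solid. World frame = base frame: x ahead of the robot, y to its left, z up, the work surface at z = 0. Lengths are in m, angles in degrees, forces in N, time in s.
With the tool pointing down it reaches from about 0.35 to 0.725 m from the base axis. Payload 6 kg.
Tool frame: the origin (TCP) lies at the very end of the fingers, on their centre line; the grasp point (between the pads) lies 19 mm behind it (arm.grip_point_offset is the distance from the TCP to the grasp point, in m); z points along the fingers, y is the line along which they close (so a half turn about z gives the same grasp; the last joint's range is limited). The gripper opens to 85 mm and grips with 20 to 120 N. Pads are 22 mm wide; open, the fingers measure 114 mm over their backs; the gripper's body (76 mm by 85 mm) begins 54 mm behind the grasp point. The pads swing forward as they close: fully open they stand 13 mm farther back than shut.
Start: joints at [-49.75, 2.303, 4.859, 0, -92.561, -19.12], TCP at [0.216, -0.56, 0.231] pointing down, gripper open.
Joint ranges: [-146.85, 146.85], [-73.84, 115.35], [-62.03, 85.46], [-188.31, 113.3], [-161.28, -10.13], [-171.36, 171.36]. Speed limits (degrees/s): [147.25, 147.25, 172.46, 180, 180, 180].

## Interface

Orientations are given as [roll, pitch, yaw] about the fixed x, y, z axes, in that order (R = Rz(yaw) Ry(pitch) Rx(roll)).
In Python, from workcell import arm gives the robot as it stands. The module is installed in compiled form; this text tells all that it offers.
- The arm moves only by the shell command python3 -m jog 'ROWS' [OPENING] [FORCE]. ROWS is text: rows parted by semicolons, each of 4 numbers parted by spaces: the shift along the tool's x, y, z normalised to -1 to 1, where 1 is 10 cm, then the turn about the tool's z normalised to -1 to 1, where 1 is 45 degrees. In form: x y z twist; .... A call has 1 to 10 rows; each row is the pose to reach, as a shift and turn from the pose commanded when the call began, along the tool's axes at that moment; what a row does not reach only later rows make up. A row lasts 1/8 s, in which the tool goes at most 62.5 mm and 10.7 degrees, less where a joint would pass 70% of its speed; a pose out of reach is approached as far as the arm can. A call with a number of a shift or a turn outside -1 to 1 is refused whole. A call with a gripper value outside its range is refused whole. OPENING is the opening, from -1 (shut) to 1 (fully open), set as the call begins (- or left out, the last holds). The fingers move at their own pace and stop on an object; FORCE is the grip in N (left out, the last holds). Time passes only in rows, so rows that repeat a pose let the fingers close. It gives the time, the measured TCP pose, the force, the opening and the grip force at its end, in the units of the state.
- arm.state(): the state, without advancing time (a new reading comes with each control period).
- arm.camera(name): name is "side" or "top"; returns a dict with "img" (400x640x3 uint8, red, green, blue), "K" (3x3 intrinsics, pixels), "dist_coeffs" ([k1, k2, p1, p2, k3] as OpenCV has them; the pictures are not rectified), "world_to_cam" (4x4, takes a point from world to camera coordinates). Camera axes: x right, y down, z forward; pixel columns grow to the right and rows downward; lengths in m; the calibration is good to about 2 mm. A picture is of the moment at which its call begins. There is no depth.
- arm.hand_in(): hands the job in; it is judged then, once.
Trained networks look in a picture, given as the dict that the camera call returned (one of the last four; its "shot" number tells which), for a name from the list of things; names that differ only in an ending like _2 or _b are one class to them, and where a whole thing is asked for, a point or a joint stands for the part that bears it (a point fixed in the world has none). Each returns a list of dicts, best first, with "score" (0 to 1); they miss things now and then, are a little off and sometimes report something else, mostly with a low value. They report only what shows in the picture. A call takes as long as a camera call. They do not tell look-alikes from the thing itself.
- arm.outline_of(label, picture): "pixels" (400x640 bool, what is visible of it) and "uv" ([column, row] in pixels, amid what is visible of it).
- arm.tip_of(label, picture): "uv" ([column, row] in pixels: a listed point, or the origin of a listed thing).
The state is a dict: "t": time; "joints": joint angles; "joint_velocities": joint speeds; "tau": joint torques, N m; "position": TCP position; "tcp_rot": TCP orientation; "wrist_force": force on the tool from outside, world axes, zero at the start; "wrist_torque": the same for the moment, N m; "finger_gap": opening from 0.0 (shut) to 1.0 (fully open); "finger_force": force on a finger pad.
Only numpy, scipy, OpenCV 4.12 (cv2) and the standard library are available. Lean on these libraries where they do the work, as an engineer would, in place of code of your own. Each camera call takes 0.05 s, during which the arm holds its last target. There are 200 camera calls.

## Working session

There is one attempt and no reset: what is moved stays moved. The work goes in short steps, Python scripts to look and compute and a shell command to move; the robot and the scene stay as the last step left them, time stands still between calls to the robot, and variables do not carry over. Pictures are saved under pics/ and viewed, at most 14 in all, crops included, and the job is handed in when it is done.

```bash
mkdir -p pics; cat > h.py <<'E'
import numpy as np, cv2
from workcell import arm
def ray(p,uv):
    n=cv2.undistortPoints(np.array([[uv]],float),p["K"],np.array(p["dist_coeffs"],float))[0,0]
    T=np.array(p["world_to_cam"]);R,t=T[:3,:3],T[:3,3]
    return -R.T@t, R.T@np.array([n[0],n[1],1])
def atz(p,uv,z):
    o,d=ray(p,uv); return o+d*(z-o[2])/d[2]
def proj(p,X):
    T=np.array(p["world_to_cam"])
    return cv2.projectPoints(np.array(X,float).reshape(-1,3),cv2.Rodrigues(T[:3,:3])[0],T[:3,3],np.array(p["K"],float),np.array(p["dist_coeffs"],float))[0][:,0]
def save(p,n): cv2.imwrite("pics/"+n,p["img"][:,:,::-1])
E
python3 - <<'E'
from h import *
for c in("top","side"):
    p=arm.camera(c);save(p,c+"0.png")
    print(c,(ray(p,(320,200))[0]).round(3))
    for n,z in [("can_red",.0305),("can_yellow",.0305),("can_green",.0305),("can_blue",.0305),("can_mat",0),("can_rack",0),("timer",0),("glass",0),("pepper_mill",0)]:
        for f in (arm.tip_of,):
            for r in f(n,p)[:2]: print(n,round(r["score"],2),np.round(r["uv"],0),atz(p,r["uv"],z).round(4))
print(arm.state())
E
```

```text
top [0.386 0.017 0.97 ]
can_red 0.63 [267. 276.] [0.3006 0.1606 0.0305]
can_red 0.57 [426. 199.] [ 0.4851 -0.2511  0.0305]
can_yellow 0.71 [456. 207.] [ 0.4613 -0.3262  0.0305]
can_yellow 0.4 [223. 228.] [0.4229 0.2718 0.0305]
can_green 0.87 [486. 214.] [ 0.4403 -0.4039  0.0305]
can_blue 0.89 [393. 189.] [ 0.5132 -0.1676  0.0305]
can_mat 0.61 [435. 224.] [ 0.4193 -0.2782  0.    ]
can_rack 0.59 [223. 226.] [0.4288 0.2796 0.    ]
timer 0.71 [326. 187.] [0.5274 0.0053 0.    ]
glass 0.68 [326. 238.] [0.392  0.0078 0.    ]
pepper_mill 0.88 [315. 124.] [0.6985 0.0293 0.    ]
pepper_mill 0.53 [391. 194.] [ 0.5033 -0.1668  0.    ]
side [-0.085  0.836  0.91 ]
can_red 0.86 [348. 266.] [0.3003 0.1558 0.0305]
can_red 0.71 [365. 161.] [ 0.4872 -0.2459  0.0305]
can_yellow 0.58 [381. 148.] [ 0.4801 -0.339   0.0305]
can_green 0.85 [401. 142.] [ 0.4429 -0.4095  0.0305]
can_green 0.38 [303. 202.] [0.5304 0.0275 0.0305]
can_blue 0.76 [346. 167.] [ 0.5189 -0.1837  0.0305]
can_mat 0.61 [387. 173.] [ 0.4155 -0.2643  0.    ]
can_mat 0.57 [399. 140.] [ 0.4715 -0.4592 -0.    ]
can_rack 0.61 [278. 280.] [0.43
[... 209 characters left out ...]
  -0.    ]
{'t': 1.0, 'joints': array([-4.97492593e+01,  2.30293694e+00,  4.85812431e+00, -8.25028242e-04,
       -9.25595820e+01, -1.91200626e+01]), 'joint_velocities': array([ 0.09768871, -0.04599327, -0.05075944,  0.01026642,  0.03975969,
        0.11991311]), 'tau': array([-6.36372588e-04, -3.67933917e+01,  3.47444987e+01,  6.93315402e+00,
       -8.76139493e-04,  8.42513856e-06]), 'position': array([ 0.21631998, -0.55962962,  0.23125651]), 'tcp_rot': array([ 1.79995578e+02, -6.60717163e-04, -1.58869285e+02]), 'wrist_force': array([-0.203548  ,  0.2747471 , -0.35048995]), 'wrist_torque': array([ 0.02532988,  0.02244503, -0.05542726]), 'finger_force': 0.0, 'finger_gap': 1.000984469839187}
```

View pics/top0.png

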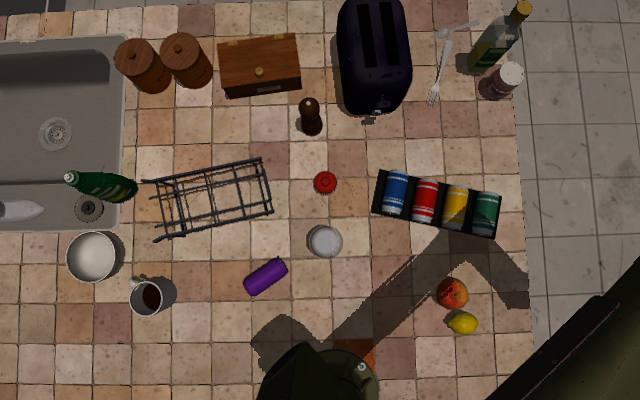

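View pics/side0.png

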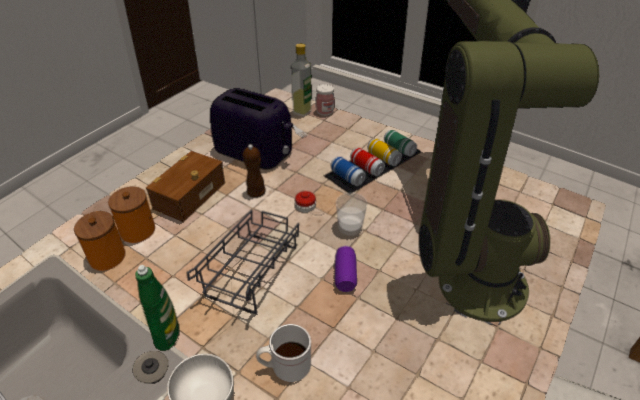

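The top view shows blue, red, yellow and green from left to right on the mat (cols 395–485, rows 190–215). The rack is at (145–270, 158–240), with the purple decoy can at (265, 276). The side view agrees. Next I zoom in on the rack and fit the mat from the can outlines.

```bash
python3 - <<'E'
from h import *
from scipy.optimize import minimize
P={c:arm.camera(c) for c in("top","side")}
cv2.imwrite("pics/rt.png",cv2.resize(P["top"]["img"][145:250,135:285,::-1],None,fx=5,fy=5,interpolation=cv2.INTER_CUBIC))
cv2.imwrite("pics/rs.png",cv2.resize(P["side"]["img"][200:320,180:310,::-1],None,fx=5,fy=5,interpolation=cv2.INTER_CUBIC))
a=np.linspace(0,2*np.pi,24)
cyl=np.array([[s*.055,.0265*np.cos(t),.0305+.0265*np.sin(t)] for s in(-1,1) for t in a])
M=[]
for c,p in P.items():
    for k,n in enumerate(["can_blue","can_red","can_yellow","can_green"]):
        for r in arm.outline_of(n,p)[:3]:
            m=r["pixels"]; print(c,n,round(r["score"],2),m.sum(),np.round(r["uv"]))
            e=np.array([.48,-.29])+(1.5-k)*.08*np.array([.294,.956])
            q=proj(p,[e[0],e[1],.03])[0]
            if np.linalg.norm(q-r["uv"])<10: M.append((p,m.astype(np.uint8),.12-.08*k,c,n));break
def cost(v,sel=None,full=False):
    th=v[2];R=np.array([[np.cos(th),-np.sin(th)],[np.sin(th),np.cos(th)]]);out=[]
    for p,m,y,c,n in M:
        if sel and c!=sel: continue
        X=cyl.copy();X[:,1]+=y;X[:,:2]=X[:,:2]@R.T+v[:2]   # v = point mid of troughs
        h=cv2.convexHull(proj(p,X).astype(np.float32))
        g=np.zeros(m.shape,np.uint8);cv2.fillConvexPoly(g,np.round(h*16).astype(np.int32),1,shift=4)
        out.append(1-(g&m).sum()/(g|m).sum())
    return out if full else np.mean(out)
for sel in(None,"top","side"):
    b=None
    for s in range(3):
        S=np.array([[.478,-.286,-.29]]*4)+np.vstack([np.zeros(3),np.diag([.01*(1+s),.01,.06])])
        r=minimize(cost,S[0],args=(sel,),method="Nelder-Mead",options=dict(initial_simplex=S,xatol=1e-5,fatol=1e-5))
        if b is None or r.fun<b.fun:b=r
    print(sel,b.x.round(4),np.degrees(b.x[2]).round(2),b.fun,np.round(cost(b.x,sel,True),2))
E
```

```text
top can_blue 0.91 833 [393. 191.]
top can_red 0.7 859 [426. 202.]
top can_yellow 0.68 890 [452. 208.]
top can_green 0.56 931 [487. 215.]
side can_blue 0.63 590 [348. 168.]
side can_red 0.94 560 [367. 164.]
side can_yellow 0.63 559 [383. 149.]
side can_green 0.91 483 [402. 139.]
None [ 0.4743 -0.2856 -0.2576] -14.76 0.14495356184662178 [0.16 0.16 0.14 0.11 0.14 0.15 0.12 0.19]
top [ 0.4721 -0.2856 -0.2435] -13.95 0.13704532795241992 [0.16 0.15 0.13 0.11]
side [ 0.4733 -0.2842 -0.281 ] -16.1 0.1425451409197208 [0.14 0.14 0.11 0.19]
```

View pics/rt.png

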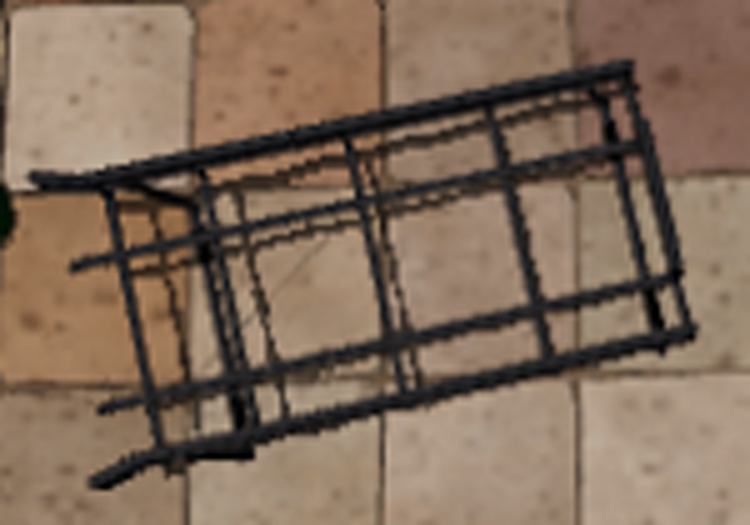

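View pics/rs.png

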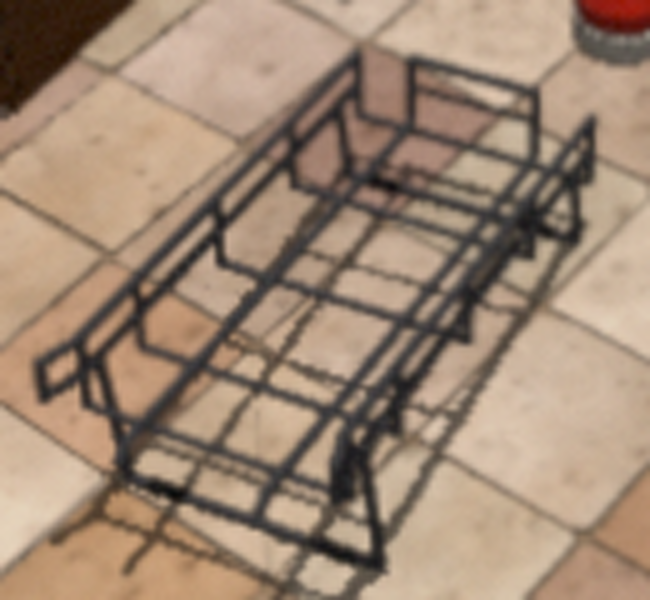

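The crops show the rack with its stop at the right (−y) end. In the top view its guide ends are at (261,159) and (273,211), and in the side view at (252,211) and (298,224). I'll triangulate these, fit the rails and check both fits on an overlay.

```bash
cat > fit.py <<'E'
from h import *
from scipy.optimize import minimize
def tri(P,a,b):
    (o1,d1),(o2,d2)=ray(P["top"],a),ray(P["side"],b)
    s=np.linalg.lstsq(np.c_[d1,-d2],o2-o1,rcond=None)[0]
    u,v=o1+s[0]*d1,o2+s[1]*d2
    return ((u+v)/2).round(4),round(np.linalg.norm(u-v),4)
def rackpts(v,L):
    c,s=np.cos(v[2]),np.sin(v[2]);L=np.array(L,float)
    return np.c_[v[0]+c*L[:,0]-s*L[:,1],v[1]+s*L[:,0]+c*L[:,1],L[:,2]]
y=np.linspace(-143,95,60)/1000
G=[[x,q,.0985+.176*q] for x in(.002,.138) for q in y]           # guide rails
S=[[x,-.1435,.060-.0252+.042] for x in np.linspace(.04,.10,12)]     # stop top bar
E
python3 - <<'E'
from fit import *
P={c:arm.camera(c) for c in("top","side")}
print("back low",tri(P,(261,158.6),(252,211)));print("front low",tri(P,(273,211.4),(298.4,224.4)))
DT={}
for c,p in P.items():
    g=p["img"].max(2).astype(np.uint8); dark=(g<75).astype(np.uint8)
    DT[c]=np.minimum(cv2.distanceTransform(1-dark,cv2.DIST_L2,5),6)
def cost(v,cs=("top","side")):
    e=0
    for c in cs:
        q=proj(P[c],rackpts(v,G))
        e+=cv2.remap(DT[c].astype(np.float32),q[:,0].astype(np.float32)[None],q[:,1].astype(np.float32)[None],1).mean()
    return e
for cs in(("top","side"),("top",),("side",)):
    best=min((minimize(cost,[.36+dx,.26+dy,th],args=(cs,),method="Nelder-Mead",options=dict(xatol=1e-5)) for dx in(-.01,0,.01,.02) for dy in(-.01,.01) for th in(.15,.19,.23)),key=lambda r:r.fun)
    print(cs,best.x.round(4),np.degrees(best.x[2]).round(2),best.fun)
    if len(cs)==2: V=best.x
ims=[]
m=[.4743,-.2856,-.2576]
mat=[[x,yy,.004] for x,yy in((-.06,-.168),(.06,-.168),(.06,.168),(-.06,.168))]
tr=[[x,yy,.057] for yy in(-.12,-.04,.04,.12) for x in(-.055,.055)]
for c,(r0,r1,c0,c1),(a0,a1,b0,b1) in(("top",(150,250,140,290),(160,250,360,510)),("side",(200,320,180,310),(120,200,320,430))):
    for box,pts,lines in(((r0,r1,c0,c1),rackpts(V,G+S),[(0,59),(60,119),(120,131)]),((a0,a1,b0,b1),rackpts(m,mat+tr),[(0,1),(1,2),(2,3),(3,0),(4,5),(6,7),(8,9),(10,11)])):
        k=4 if c=="side" and box[0]==200 else 4
        im=cv2.resize(P[c]["img"][box[0]:box[1],box[2]:box[3],::-1],None,fx=k,fy=k,interpolation=cv2.INTER_CUBIC)
        q=(proj(P[c],pts)-[box[2],box[0]]+.5)*k
        for i,j in lines: cv2.line(im,tuple(int(t) for t in q[i]),tuple(int(t) for t in q[j]),(255,255,0),1)
        ims.append(im)
def pad(i,h): return cv2.copyMakeBorder(i,0,h-i.shape[0],0,0,0)
for n,(a,b) in(("ovt",ims[:2]),("ovs",ims[2:])):
    if n=="ovt": im=np.vstack([a[:300] if 0 else cv2.resize(a,None,fx=.75,fy=.75),cv2.resize(b,None,fx=.75,fy=.75)])
    else: h=max(a.shape[0],b.shape[0]); im=np.hstack([pad(a,h),pad(b,h)]); im=cv2.resize(im,None,fx=.83,fy=.83)
    print(im.shape);cv2.imwrite("pics/%s.png"%n,im)
E
```

```text
back low (array([0.5934, 0.1668, 0.0688]), np.float64(0.0028))
front low (array([0.4609, 0.1383, 0.0691]), np.float64(0.0031))
('top', 'side') [0.4273 0.2794 0.2199] 12.6 0.6535559296607971
('top',) [0.4257 0.2803 0.2324] 13.32 0.0
('side',) [0.4101 0.3246 0.2331] 13.36 0.2380957007408142
(570, 450, 3)
(398, 797, 3)
```

View pics/ovt.png

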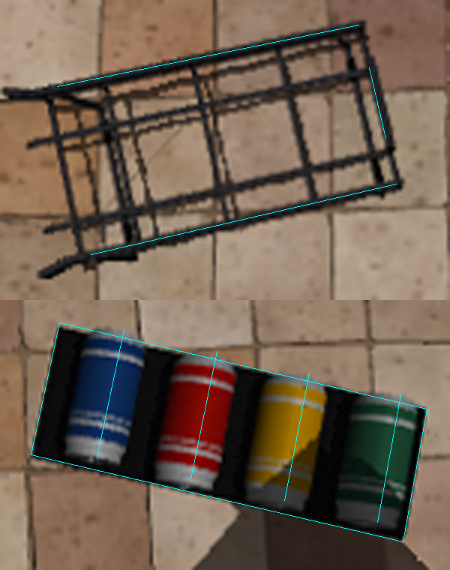

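View pics/ovs.png

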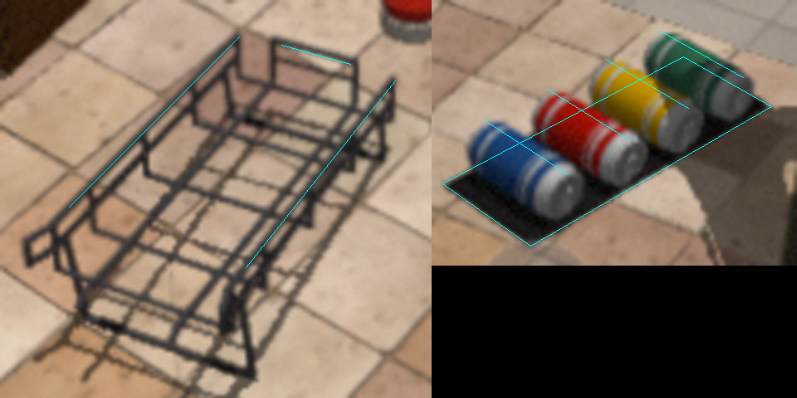

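The mat overlay matches closely in both views. The rack overlay is within 2–3 mm. Mat centre is (0.474, −0.286) at yaw −14.8°; the rack origin is (0.427, 0.279) at yaw 12.8°. Now moving.

```bash
cat > go.py <<'E'
import sys
from h import *
from scipy.spatial.transform import Rotation as Ro
def mat(y): a=np.radians(-14.76);return np.array([.4743-np.sin(a)*y,-.2856+np.cos(a)*y,.0305])
def rack(y): a=np.radians(12.8);return np.array([.4273+.07*np.cos(a)-np.sin(a)*y,.2794+.07*np.sin(a)+np.cos(a)*y,.088+.172*y])
def to(X,yaw):
    s=arm.state();R=Ro.from_euler("xyz",s["tcp_rot"],degrees=True).as_matrix()
    d=R.T@(np.array(X)-s["position"]);w=-((yaw-s["tcp_rot"][2]+180)%360-180)
    print("to",np.round(X,4),"shift/10cm",(d*10).round(3),"twist/45",round(w/45,3),"j6",s["joints"][5].round(1),"t",s["t"].round(2))
YM,YR=165.24,-167.2
E
python3 -m jog '-0.5 0.27 0 0.22; -1 0.54 0 0.44; -1 0.54 0 0.66; -1 0.54 0 0.8; -1 0.54 0 0.8; -1 0.54 0 0.8' 0.54 40
python3 - <<'E'
from go import *
X=mat(.04);X[2]=.231;to(X,YM);print(arm.state()["finger_gap"])
E
```

```text
t: 2.35
position: [0.29, -0.4733, 0.2313]
tcp_rot: [180.0, -0.0, 165.2]
wrist_force: [-0.1, -0.7, -1.2]
finger_gap: 0.767
finger_force: 0.0Traceback (most recent call last):
  File "<stdin>", line 2, in <module>
  File "go.py", line 9, in to
    print("to",np.round(X,4),"shift/10cm",(d*10).round(3),"twist/45",round(w/45,3),"j6",s["joints"][5].round(1),"t",s["t"].round(2))
                                                                                                                    ^^^^^^^^^^^^
AttributeError: 'float' object has no attribute 'round'
```

```bash
sed -i 's/s\["t"\].round(2)/round(s["t"],2)/' go.py
python3 - <<'E'
from go import *
X=mat(.04);X[2]=.231;to(X,YM)
E
```

```text
to [ 0.4845 -0.2469  0.231 ] shift/10cm [-1.304  2.685  0.003] twist/45 -0.0 j6 -67.0 t 2.35
```

```bash
python3 -m jog '-0.22 0.45 0 0; -0.43 0.9 0 0' >/dev/null; python3 -m jog '-0.22 0.45 0 0; -0.43 0.9 0 0'>/dev/null; python3 -m jog '-0.22 0.45 0 0; -0.44 0.885 0 0; -0.44 0.885 0 0'>/dev/null; python3 -m jog '0 0 0.5 0; 0 0 1 0; 0 0 1 0; 0 0 1 0'
python3 - <<'E'
from go import *
X=mat(.04);X[2]=.0175;to(X,YM)
ps=[arm.camera(c) for c in("top","side")]
cv2.imwrite("pics/a1.png",np.hstack([cv2.resize(ps[0]["img"][150:250,360:510,::-1],(450,300)),cv2.resize(ps[1]["img"][90:190,310:425,::-1],(345,300))]))
E
```

```text
t: 3.72
position: [0.4853, -0.2482, 0.134]
tcp_rot: [-179.9, 0.2, 165.1]
wrist_force: [-0.5, -0.0, 0.9]
finger_gap: 0.771
finger_force: 0.0
to [ 0.4845 -0.2469  0.0175] shift/10cm [0.014 0.011 1.165] twist/45 -0.002 j6 -99.0 t 3.73
```

View pics/a1.png

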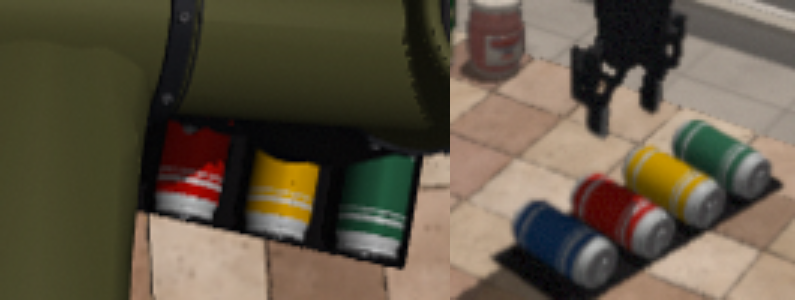

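Red sits under the fingers in the side view, with the fingers straddling it. I'll descend in steps and watch the force.

```bash
python3 -m jog '0 0.1 0.4 0; 0 0.1 0.75 0; 0 0.1 0.75 0; 0 0.1 0.75 0'
python3 - <<'E'
from go import *
X=mat(.04);X[2]=.0175;to(X,YM)
p=arm.camera("side")
T=arm.state()["position"]; print(proj(p,T),proj(p,mat(.04)))
cv2.imwrite("pics/a2.png",cv2.resize(p["img"][110:190,320:420,::-1],(750,600),interpolation=2))
E
```

```text
t: 4.32
position: [0.4887, -0.238, 0.0592]
tcp_rot: [-180.0, 0.2, 165.1]
wrist_force: [0.4, 1.9, 0.8]
finger_gap: 0.768
finger_force: 0.0
to [ 0.4845 -0.2469  0.0175] shift/10cm [ 0.019 -0.096  0.417] twist/45 -0.002 j6 -100.1 t 4.33
[[363.93579026 154.25540366]] [[366.00889947 160.83247523]]
```

View pics/a2.png

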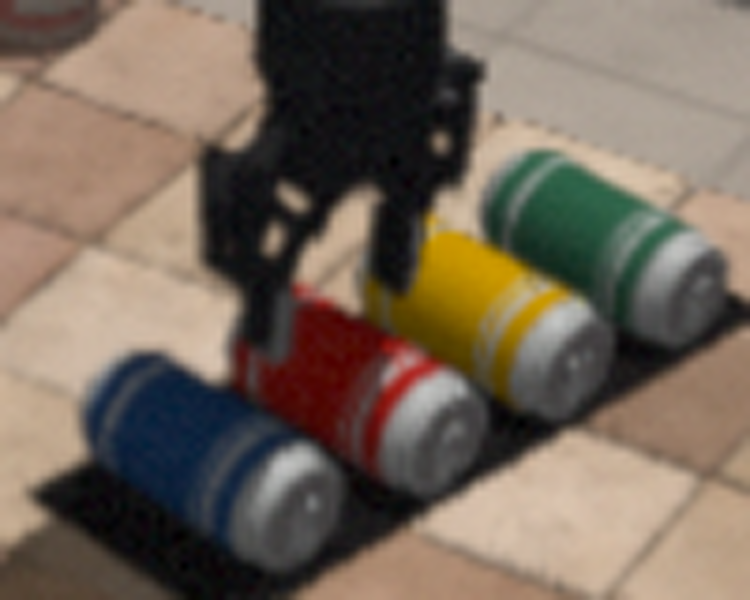

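Fingers are still just above the cans. My y step was 10 mm where 1 mm was needed, so I correct that and then go down.

```bash
python3 -m jog '0.02 -0.1 0 0; 0.02 -0.1 0 0; 0.02 -0.1 0.1 0; 0.02 -0.1 0.2 0; 0.02 -0.1 0.3 0; 0.02 -0.1 0.41 0; 0.02 -0.1 0.41 0; 0.02 -0.1 0.41 0'
python3 - <<'E'
from go import *
X=mat(.04);X[2]=.0175;to(X,YM)
E
python3 -m jog '0 0 0 0; 0 0 0 0;0 0 0 0; 0 0 0 0' -1 40
```

```text
t: 5.38
position: [0.4829, -0.2466, 0.0155]
tcp_rot: [-180.0, 0.0, 165.1]
wrist_force: [0.7, -0.0, 0.1]
finger_gap: 0.767
finger_force: 0.0
to [ 0.4845 -0.2469  0.0175] shift/10cm [-0.016  0.001 -0.02 ] twist/45 -0.002 j6 -99.1 t 5.38
t: 5.88
position: [0.4833, -0.2467, 0.0161]
tcp_rot: [-180.0, 0.1, 165.1]
wrist_force: [0.3, 0.2, 4.9]
finger_gap: 0.607
finger_force: 42.5
```

```bash
python3 -m jog '0 0 -0.3 0; 0 0 -0.7 0; 0 0 -1 0; 0 0 -1 0' >/dev/null; python3 -m jog '0 0 -0.5 0; 0 0 -1 0;0 0 -1 0; 0 0 -1 0'
python3 - <<'E'
from go import *
X=rack(-.08);X[2]=.215;to(X,YR); to(X-[0,.1,0],YM)
E
```

```text
t: 6.88
position: [0.4822, -0.2459, 0.2126]
tcp_rot: [179.9, -0.2, 165.1]
wrist_force: [1.0, 0.2, -1.5]
finger_gap: 0.608
finger_force: 43.2
to [0.5133 0.2169 0.215 ] shift/10cm [ 0.887  4.553 -0.015] twist/45 -0.615 j6 -99.1 t 6.88
to [0.5133 0.1169 0.215 ] shift/10cm [ 0.63   3.587 -0.017] twist/45 -0.002 j6 -99.1 t 6.88
```

```bash
for i in 1; do python3 -m jog '0.05 0.2 0 0; 0.1 0.5 0 0; 0.16 0.9 0 0'; python3 -m jog '0.08 0.45 0 0; 0.16 0.9 0 0'; python3 -m jog '0.08 0.45 0 0; 0.16 0.9 0 0';  python3 -m jog '0.08 0.45 0 0; 0.16 0.9 0 0; 0.16 0.9 0 0'; python3 -m jog '0.12 0.4 0 -0.2; 0.25 0.9 0 -0.4; 0.25 0.95 0 -0.615; 0.25 0.95 0 -0.615; 0.25 0.95 0 -0.615'; done | tail -6
python3 - <<'E'
from go import *
X=rack(-.08);X[2]+=-.014+.003;to(X,YR)
E
```

```text
t: 8.75
position: [0.5133, 0.2151, 0.2144]
tcp_rot: [-180.0, -0.1, -167.4]
wrist_force: [0.1, 0.3, -2.4]
finger_gap: 0.606
finger_force: 43.1
to [0.5133 0.2169 0.0632] shift/10cm [-0.006  0.019  1.511] twist/45 -0.005 j6 -120.8 t 8.75
```

```bash
python3 -m jog '0 0.02 0.3 0; 0 0.02 0.7 0; 0 0.02 1 0; 0 0.02 1 0;0 0.02 1 0'; python3 -m jog '0 0 0.15 0; 0 0 0.3 0; 0 0 0.45 0; 0 0 0.51 0; 0 0 0.51 0; 0 0 0.51 0' 
python3 - <<'E'
from go import *
X=rack(-.08);X[2]+=-.014;to(X,YR)
ps=[arm.camera(c) for c in("top","side")]
cv2.imwrite("pics/b1.png",np.hstack([cv2.resize(ps[0]["img"][145:250,135:285,::-1],(400,280)),cv2.resize(ps[1]["img"][160:300,190:340,::-1],(400,373))[:280]]) if 0 else cv2.resize(ps[1]["img"][170:300,190:330,::-1],(646,600),interpolation=2))
E
```

```text
t: 9.38
position: [0.5138, 0.2178, 0.1171]
tcp_rot: [180.0, 0.1, -167.3]
wrist_force: [0.1, 0.1, -1.1]
finger_gap: 0.605
finger_force: 43.0
t: 10.12
position: [0.5134, 0.2182, 0.0649]
tcp_rot: [180.0, 0.1, -167.2]
wrist_force: [0.1, 0.1, -1.4]
finger_gap: 0.603
finger_force: 43.1
to [0.5133 0.2169 0.0602] shift/10cm [ 0.004 -0.013  0.047] twist/45 0.0 j6 -120.9 t 10.12
```

View pics/b1.png

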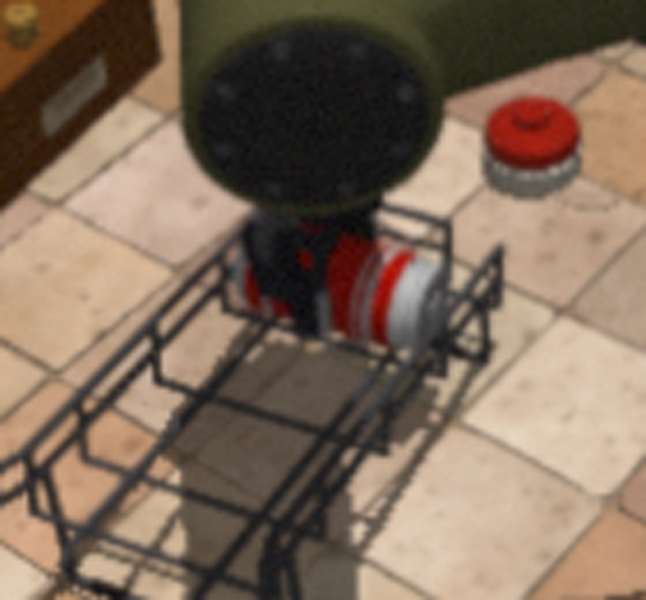

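Red lies between the guides with its lid towards the robot. I'll lower it until it touches, release and lift.

```bash
python3 -m jog '0 0 0.02 0; 0 0 0.04 0; 0 0 0.04 0; 0 0 0.04 0'; python3 -m jog '0 0 0 0; 0 0 0 0; 0 0 0 0' 0.45;  python3 -m jog '0 0 -0.1 0; 0 0 -0.2 0; 0 0 -0.35 0; 0 0 -0.6 0; 0 0 -1 0; 0 0 -1 0' 0.54; python3 -m jog '0 0 -0.5 0; 0 0 -0.5 0'
python3 - <<'E'
from go import *
X=mat(-.04);X[2]=.21;to(X,YM);to(X+[0,.1,0],YR)
p=arm.camera("side")
cv2.imwrite("pics/b2.png",cv2.resize(p["img"][170:300,190:330,::-1],(431,400),interpolation=2))
E
```

```text
t: 10.72
position: [0.513, 0.218, 0.0602]
tcp_rot: [180.0, -0.0, -167.2]
wrist_force: [-0.1, -0.2, -2.2]
finger_gap: 0.602
finger_force: 43.3
t: 11.1
position: [0.5132, 0.218, 0.0606]
tcp_rot: [180.0, 0.0, -167.2]
wrist_force: [1.5, -1.4, 0.7]
finger_gap: 0.723
finger_force: 0.3
t: 11.85
position: [0.5148, 0.2189, 0.1657]
tcp_rot: [179.9, 0.4, -167.2]
wrist_force: [-0.1, 0.2, 0.5]
finger_gap: 0.774
finger_force: 0.0
t: 12.1
position: [0.5146, 0.2186, 0.2155]
tcp_rot: [179.9, 0.4, -167.2]
wrist_force: [-0.2, -0.1, -0.0]
finger_gap: 0.772
finger_force: 0.0
to [ 0.4641 -0.3243  0.21  ] shift/10cm [ 1.695 -5.182  0.03 ] twist/45 0.613 j6 -120.9 t 12.1
to [ 0.4641 -0.2243  0.21  ] shift/10cm [ 1.474 -4.207  0.034] twist/45 0.0 j6 -120.9 t 12.1
```

View pics/b2.png

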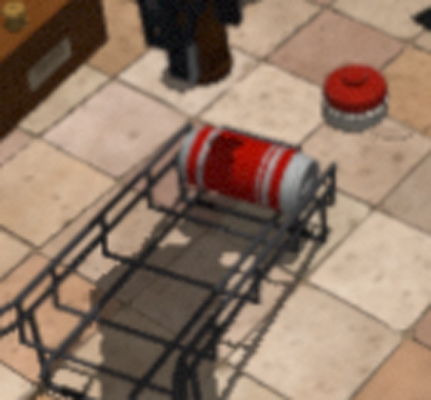

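Red rolled to the stop with its lid still to the front. Next is yellow.

```bash
for i in 1; do python3 -m jog '0.1 -0.3 0 0; 0.32 -0.9 0 0'; python3 -m jog '0.16 -0.45 0 0; 0.32 -0.9 0 0'; python3 -m jog '0.16 -0.45 0 0; 0.32 -0.9 0 0'; python3 -m jog '0.16 -0.45 0 0; 0.32 -0.9 0 0';  python3 -m jog '0.16 -0.45 0 0; 0.32 -0.9 0 0'; python3 -m jog '0.05 -0.35 0 0.2; 0.1 -0.68 0 0.4; 0.1 -0.68 0.2 0.613; 0.1 -0.68 0.5 0.613; 0.1 -0.68 1 0.613; 0.1 -0.68 1 0.613; 0.1 -0.68 1 0.613;0.1 -0.68 1 0.613'; done | tail -6
python3 - <<'E'
from go import *
X=mat(-.04);X[2]=.0165;to(X,YM)
E
```

```text
t: 14.4
position: [0.4633, -0.3239, 0.1129]
tcp_rot: [-180.0, 0.2, 165.2]
wrist_force: [0.4, 0.2, -0.1]
finger_gap: 0.77
finger_force: 0.0
to [ 0.4641 -0.3243  0.0165] shift/10cm [-0.005 -0.001  0.964] twist/45 -0.0 j6 -90.2 t 14.4
```

```bash
python3 -m jog '0 0 0.3 0; 0 0 0.5 0; 0 0 0.5 0; 0 0 0.6 0; 0 0 0.7 0; 0 0 0.8 0; 0 0 0.9 0; 0 0 0.96 0; 0 0 0.96 0; 0 0 0.96 0';  python3 -m jog '0 0 0 0; 0 0 0 0;0 0 0 0; 0 0 0 0' -1 40; python3 -m jog '0 0 -0.3 0; 0 0 -0.7 0; 0 0 -1 0; 0 0 -1 0' >/dev/null; python3 -m jog '0 0 -0.5 0; 0 0 -1 0;0 0 -1 0; 0 0 -1 0'
python3 - <<'E'
from go import *
X=rack(-.03);X[2]=.215;to(X,YR); to(X,YM)
E
```

```text
t: 15.65
position: [0.4625, -0.3235, 0.0147]
tcp_rot: [-180.0, 0.0, 165.2]
wrist_force: [0.4, 0.0, -0.4]
finger_gap: 0.767
finger_force: 0.0
t: 16.15
position: [0.4626, -0.3237, 0.0151]
tcp_rot: [-180.0, 0.1, 165.2]
wrist_force: [-0.2, 1.2, 5.6]
finger_gap: 0.605
finger_force: 42.5
t: 17.15
position: [0.4618, -0.3226, 0.2114]
tcp_rot: [179.9, -0.2, 165.2]
wrist_force: [-0.5, -0.1, -3.4]
finger_gap: 0.604
finger_force: 43.6
to [0.5022 0.2657 0.215 ] shift/10cm [ 1.11   5.791 -0.021] twist/45 -0.613 j6 -90.2 t 17.15
to [0.5022 0.2657 0.215 ] shift/10cm [ 1.11   5.791 -0.021] twist/45 -0.0 j6 -90.2 t 17.15
```

```bash
for i in 1; do python3 -m jog '0.05 0.2 0 0; 0.1 0.5 0 0; 0.185 0.965 0 0'; python3 -m jog '0.1 0.48 0 0; 0.185 0.965 0 0'; python3 -m jog '0.1 0.48 0 0; 0.185 0.965 0 0'; python3 -m jog '0.1 0.48 0 0; 0.185 0.965 0 0'; python3 -m jog '0.1 0.48 0 0; 0.185 0.965 0 0'; python3 -m jog '0.1 0.48 0 -0.2; 0.185 0.965 0 -0.4; 0.185 0.965 0 -0.613; 0.185 0.965 0 -0.613; 0.185 0.965 0 -0.613'; done | tail -6
python3 - <<'E'
from go import *
X=rack(-.03);X[2]+=-.0155;to(X,YR)
E
```

```text
t: 19.15
position: [0.5023, 0.2642, 0.213]
tcp_rot: [-180.0, -0.1, -167.4]
wrist_force: [0.5, -0.0, -2.7]
finger_gap: 0.605
finger_force: 43.4
to [0.5022 0.2657 0.0673] shift/10cm [-0.005  0.016  1.456] twist/45 -0.005 j6 -125.4 t 19.15
```

```bash
python3 -m jog '0 0.01 0.3 0; 0 0.01 0.7 0; 0 0.01 1 0; 0 0.01 1 0;0 0.01 1 0'>/dev/null; python3 -m jog '0 0 0.15 0; 0 0 0.3 0; 0 0 0.4 0; 0 0 0.445 0; 0 0 0.445 0; 0 0 0.445 0'; python3 -m jog '0 0 0 0; 0 0 0 0; 0 0 0 0' 0.45;  python3 -m jog '0 0 -0.1 0; 0 0 -0.2 0; 0 0 -0.35 0; 0 0 -0.6 0; 0 0 -1 0; 0 0 -1 0' 0.54; python3 -m jog '0 0 -0.45 0; 0 0 -0.45 0'
python3 - <<'E'
from go import *
X=mat(-.12);X[2]=.21;to(X,YM)
p=arm.camera("side")
cv2.imwrite("pics/b3.png",cv2.resize(p["img"][120:320,180:430,::-1],(750,600),interpolation=2))
E
```

```text
t: 20.52
position: [0.5027, 0.2659, 0.0704]
tcp_rot: [180.0, 0.0, -167.2]
wrist_force: [-0.0, 0.1, -2.8]
finger_gap: 0.607
finger_force: 43.4
t: 20.9
position: [0.5028, 0.2658, 0.0705]
tcp_rot: [180.0, 0.1, -167.2]
wrist_force: [0.5, -1.0, 1.1]
finger_gap: 0.724
finger_force: 0.5
t: 21.65
position: [0.504, 0.2667, 0.1752]
tcp_rot: [179.8, 0.4, -167.2]
wrist_force: [0.1, -0.6, 0.2]
finger_gap: 0.768
finger_force: 0.0
t: 21.9
position: [0.5037, 0.2663, 0.2195]
tcp_rot: [179.8, 0.4, -167.2]
wrist_force: [0.1, -0.1, -0.7]
finger_gap: 0.77
finger_force: 0.0
to [ 0.4437 -0.4016  0.21  ] shift/10cm [ 2.066 -6.381  0.064] twist/45 0.613 j6 -125.3 t 21.9
```

View pics/b3.png

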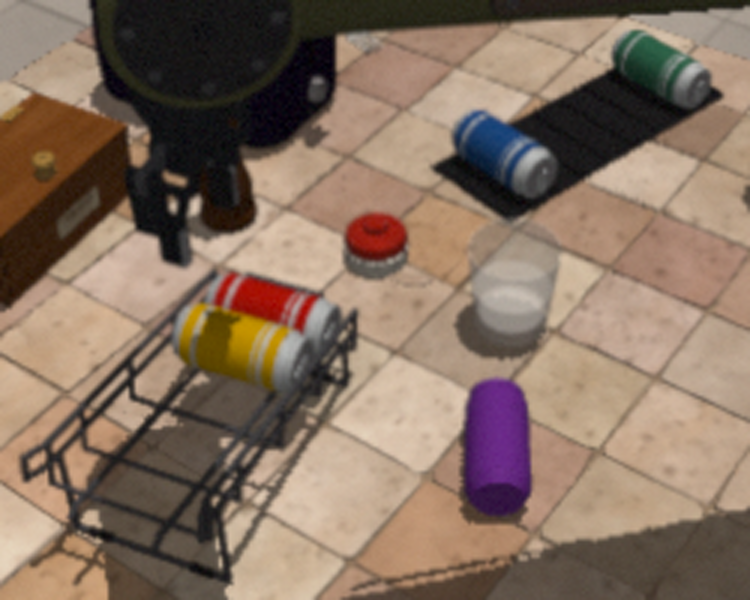

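Yellow lies against red, and timer, glass and mill stand untouched. Next is green.

```bash
for i in 1; do python3 -m jog '0.1 -0.3 0 0; 0.3 -0.92 0 0'; python3 -m jog '0.15 -0.46 0 0; 0.3 -0.92 0 0'; python3 -m jog '0.15 -0.46 0 0; 0.3 -0.92 0 0'; python3 -m jog '0.15 -0.46 0 0; 0.3 -0.92 0 0'; python3 -m jog '0.15 -0.46 0 0; 0.3 -0.92 0 0';  python3 -m jog '0.15 -0.46 0 0; 0.3 -0.92 0 0'; python3 -m jog '0.13 -0.43 0 0.2; 0.265 -0.86 0 0.4; 0.265 -0.86 0.2 0.613; 0.265 -0.86 0.5 0.613; 0.265 -0.86 1 0.613; 0.265 -0.86 1 0.613; 0.265 -0.86 1 0.613;0.265 -0.86 1 0.613'; done | tail -6
python3 - <<'E'
from go import *
X=mat(-.12);X[2]=.0165;to(X,YM)
E
```

```text
t: 24.45
position: [0.4437, -0.4002, 0.1175]
tcp_rot: [-179.9, 0.2, 165.2]
wrist_force: [-0.0, -0.4, -0.1]
finger_gap: 0.766
finger_force: 0.0
to [ 0.4437 -0.4016  0.0165] shift/10cm [-0.    -0.013  1.01 ] twist/45 -0.0 j6 -82.0 t 24.45
```

```bash
python3 -m jog '0 -0.01 0.3 0; 0 -0.01 0.5 0; 0 -0.01 0.55 0; 0 -0.01 0.65 0; 0 -0.01 0.75 0; 0 -0.01 0.85 0; 0 -0.01 0.95 0; 0 -0.01 1 0; 0 -0.01 1 0; 0 -0.01 1 0';  python3 -m jog '0 0 0 0; 0 0 0 0;0 0 0 0; 0 0 0 0' -1 40; python3 -m jog '0 0 -0.3 0; 0 0 -0.7 0; 0 0 -1 0; 0 0 -1 0' >/dev/null; python3 -m jog '0 0 -0.5 0; 0 0 -1 0;0 0 -1 0; 0 0 -1 0'
python3 - <<'E'
from go import *
X=rack(.023);X[2]=.218;to(X,YR)
E
```

```text
t: 25.7
position: [0.4426, -0.4007, 0.0152]
tcp_rot: [-180.0, 0.0, 165.2]
wrist_force: [-0.2, 0.6, -0.4]
finger_gap: 0.77
finger_force: 0.0
t: 26.2
position: [0.4428, -0.401, 0.0156]
tcp_rot: [-179.9, 0.1, 165.2]
wrist_force: [-0.6, -2.2, 4.7]
finger_gap: 0.607
finger_force: 42.6
t: 27.2
position: [0.4421, -0.3995, 0.2117]
tcp_rot: [179.8, -0.2, 165.2]
wrist_force: [0.3, 0.3, -2.9]
finger_gap: 0.605
finger_force: 43.7
to [0.4905 0.3173 0.218 ] shift/10cm [ 1.36   7.055 -0.039] twist/45 -0.613 j6 -81.8 t 27.2
```

```bash
for i in 1; do python3 -m jog '0.05 0.2 0 0; 0.1 0.5 0 0; 0.17 0.88 0 0'; python3 -m jog '0.08 0.44 0 0; 0.17 0.88 0 0'; python3 -m jog '0.08 0.44 0 0; 0.17 0.88 0 0'; python3 -m jog '0.08 0.44 0 0; 0.17 0.88 0 0'; python3 -m jog '0.08 0.44 0 0; 0.17 0.88 0 0'; python3 -m jog '0.08 0.44 0 0; 0.17 0.88 0 0'; python3 -m jog '0.08 0.44 0 0; 0.17 0.88 0 0'; python3 -m jog '0.08 0.44 0 -0.2; 0.17 0.895 0 -0.4; 0.17 0.895 0 -0.613; 0.17 0.895 0 -0.613; 0.17 0.895 0 -0.613'; done | tail -6
python3 - <<'E'
from go import *
X=rack(.023);X[2]+=-.0145;to(X,YR)
E
```

```text
t: 29.7
position: [0.4904, 0.316, 0.2141]
tcp_rot: [-180.0, -0.1, -167.4]
wrist_force: [0.2, -0.9, -2.5]
finger_gap: 0.604
finger_force: 43.5
to [0.4905 0.3173 0.0775] shift/10cm [-0.005  0.013  1.367] twist/45 -0.004 j6 -129.9 t 29.7
```

```bash
python3 -m jog '0 0.01 0.3 0; 0 0.01 0.7 0; 0 0.01 1 0; 0 0.01 1 0;0 0.01 1 0'>/dev/null; python3 -m jog '0 0 0.1 0; 0 0 0.2 0; 0 0 0.3 0; 0 0 0.36 0; 0 0 0.36 0; 0 0 0.36 0'; python3 -m jog '0 0 0 0; 0 0 0 0; 0 0 0 0' 0.45;  python3 -m jog '0 0 -0.1 0; 0 0 -0.2 0; 0 0 -0.35 0; 0 0 -0.6 0; 0 0 -1 0; 0 0 -1 0' 0.54; python3 -m jog '0 0 -0.35 0; 0 0 -0.35 0'
python3 - <<'E'
from go import *
X=mat(.12);X[2]=.21;to(X,YM)
p=arm.camera("side")
cv2.imwrite("pics/b4.png",cv2.resize(p["img"][150:320,180:400,::-1],(660,510),interpolation=2))
E
```

```text
t: 31.08
position: [0.4909, 0.3175, 0.0792]
tcp_rot: [180.0, 0.0, -167.2]
wrist_force: [-0.0, -0.5, -2.9]
finger_gap: 0.606
finger_force: 43.5
t: 31.45
position: [0.491, 0.3174, 0.0795]
tcp_rot: [180.0, 0.1, -167.2]
wrist_force: [0.9, -0.7, 0.8]
finger_gap: 0.719
finger_force: 0.5
t: 32.2
position: [0.4922, 0.3184, 0.1843]
tcp_rot: [179.8, 0.4, -167.2]
wrist_force: [-0.2, 0.6, -0.7]
finger_gap: 0.767
finger_force: 0.0
t: 32.45
position: [0.4916, 0.3179, 0.2175]
tcp_rot: [179.9, 0.3, -167.2]
wrist_force: [0.3, 0.3, -0.5]
finger_gap: 0.767
finger_force: 0.0
to [ 0.5049 -0.1696  0.21  ] shift/10cm [ 0.952 -4.783  0.058] twist/45 0.613 j6 -129.7 t 32.45
```

View pics/b4.png

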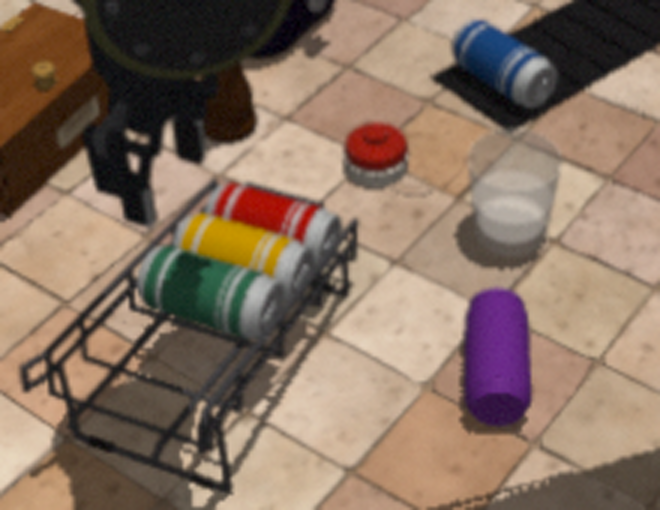

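Red, yellow and green lie in order, touching. The last can is blue.

```bash
for i in 1; do python3 -m jog '0.06 -0.3 0 0; 0.19 -0.96 0 0'; python3 -m jog '0.1 -0.48 0 0; 0.19 -0.96 0 0'; python3 -m jog '0.1 -0.48 0 0; 0.19 -0.96 0 0'; python3 -m jog '0.1 -0.48 0 0; 0.19 -0.96 0 0'; python3 -m jog '0.1 -0.48 0 0.2; 0.19 -0.95 0 0.4; 0.19 -0.95 0.2 0.613; 0.19 -0.95 0.5 0.613; 0.19 -0.95 1 0.613; 0.19 -0.95 1 0.613; 0.19 -0.95 1 0.613;0.19 -0.95 1 0.613'; done | tail -6
python3 - <<'E'
from go import *
X=mat(.12);X[2]=.0165;to(X,YM)
E
```

```text
t: 34.5
position: [0.5053, -0.1662, 0.1164]
tcp_rot: [180.0, 0.2, 165.2]
wrist_force: [-0.5, -0.4, 0.7]
finger_gap: 0.768
finger_force: 0.0
to [ 0.5049 -0.1696  0.0165] shift/10cm [-0.001 -0.034  0.999] twist/45 -0.0 j6 -108.3 t 34.5
```

```bash
python3 -m jog '0 -0.03 0.3 0; 0 -0.03 0.5 0; 0 -0.03 0.55 0; 0 -0.03 0.65 0; 0 -0.03 0.75 0; 0 -0.03 0.85 0; 0 -0.03 0.95 0; 0 -0.03 0.98 0; 0 -0.03 0.98 0; 0 -0.03 0.98 0';  python3 -m jog '0 0 0 0; 0 0 0 0;0 0 0 0; 0 0 0 0' -1 40; python3 -m jog '0 0 -0.3 0; 0 0 -0.7 0; 0 0 -1 0; 0 0 -1 0' >/dev/null; python3 -m jog '0 0 -0.5 0; 0 0 -1 0;0 0 -1 0; 0 0 -1 0'
python3 - <<'E'
from go import *
X=rack(.075);X[2]=.218;to(X,YR)
E
```

```text
t: 35.75
position: [0.5036, -0.169, 0.0162]
tcp_rot: [180.0, 0.0, 165.2]
wrist_force: [-0.6, 0.2, 0.1]
finger_gap: 0.773
finger_force: 0.0
t: 36.25
position: [0.5037, -0.169, 0.0165]
tcp_rot: [-180.0, 0.1, 165.2]
wrist_force: [-0.4, 0.1, 5.1]
finger_gap: 0.61
finger_force: 42.4
t: 37.25
position: [0.5027, -0.1684, 0.2132]
tcp_rot: [180.0, -0.2, 165.2]
wrist_force: [0.1, 0.4, -2.6]
finger_gap: 0.608
finger_force: 43.1
to [0.4789 0.368  0.218 ] shift/10cm [ 1.598  5.126 -0.039] twist/45 -0.613 j6 -107.9 t 37.25
```

```bash
for i in 1; do python3 -m jog '0.05 0.2 0 0; 0.1 0.45 0 0; 0.27 0.86 0 0'; python3 -m jog '0.13 0.43 0 0; 0.27 0.86 0 0'; python3 -m jog '0.13 0.43 0 0; 0.27 0.86 0 0'; python3 -m jog '0.13 0.43 0 0; 0.27 0.86 0 0'; python3 -m jog '0.13 0.43 0 0; 0.27 0.86 0 0'; python3 -m jog '0.13 0.43 0 -0.2; 0.25 0.84 0 -0.4; 0.25 0.84 0 -0.613; 0.25 0.84 0 -0.613; 0.25 0.84 0 -0.613'; done | tail -6
python3 - <<'E'
from go import *
X=rack(.075);X[2]+=-.014;to(X,YR)
E
```

```text
t: 39.25
position: [0.4795, 0.3683, 0.2145]
tcp_rot: [-179.9, -0.1, -167.4]
wrist_force: [-1.0, 0.6, -1.4]
finger_gap: 0.609
finger_force: 42.9
to [0.4789 0.368  0.0869] shift/10cm [0.004 0.    1.276] twist/45 -0.004 j6 -133.9 t 39.25
```

```bash
python3 -m jog '0 0 0.3 0; 0 0 0.7 0; 0 0 1 0; 0 0 1 0;0 0 1 0'>/dev/null; python3 -m jog '0 0 0.1 0; 0 0 0.2 0; 0 0 0.27 0; 0 0 0.27 0; 0 0 0.27 0'; python3 -m jog '0 0 0 0; 0 0 0 0; 0 0 0 0' 0.45;  python3 -m jog '0 0 -0.1 0; 0 0 -0.2 0; 0 0 -0.35 0; 0 0 -0.6 0; 0 0 -1 0; 0 0 -1 0' 0.54; python3 -m jog '0 0 -0.5 0; 0 0 -0.5 0'; python3 -m jog '0 -0.5 0 0; 0 -1 0 0; 0 -1 0 0; 0 -1 0 0' >/dev/null
python3 - <<'E'
from go import *
ps=[arm.camera(c) for c in("top","side")]
a=cv2.resize(ps[1]["img"][150:320,180:400,::-1],(517,400),interpolation=2);b=cv2.resize(ps[0]["img"][90:250,135:285,::-1],(250,267));b=cv2.copyMakeBorder(b,0,133,0,0,0)
cv2.imwrite("pics/b5.png",np.hstack([a,b]))
E
```

```text
t: 40.5
position: [0.4798, 0.369, 0.0891]
tcp_rot: [180.0, 0.0, -167.2]
wrist_force: [0.4, 0.0, -1.4]
finger_gap: 0.604
finger_force: 43.1
t: 40.88
position: [0.48, 0.369, 0.0893]
tcp_rot: [180.0, 0.0, -167.2]
wrist_force: [0.4, -0.9, 0.0]
finger_gap: 0.724
finger_force: 0.3
t: 41.62
position: [0.4812, 0.3699, 0.1945]
tcp_rot: [179.8, 0.4, -167.2]
wrist_force: [-1.3, -0.5, -0.3]
finger_gap: 0.772
finger_force: 0.0
t: 41.88
position: [0.481, 0.3695, 0.2442]
tcp_rot: [179.8, 0.4, -167.2]
wrist_force: [0.6, -0.6, -0.0]
finger_gap: 0.769
finger_force: 0.0
```

View pics/b5.png

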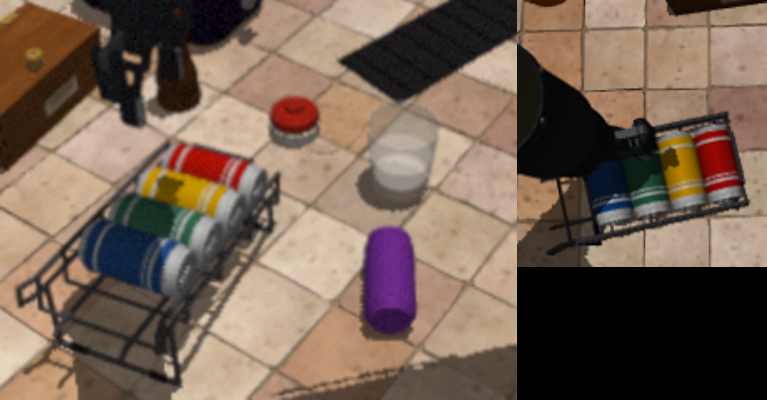

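All four cans lie against each other in order, lids to the front. The gripper is well clear, and nothing else has moved.

```bash
python3 -c "
from workcell import arm
print(arm.hand_in())"
```

```text
the job is handed in; nothing more can be done
None
```

The job is handed in at about 42 s of the 102 s allowed: the cans lie in the rack in the order red, yellow, green, blue from the stop up, lids to the front and all released, with the timer, glass and pepper mill left standing where they were.

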